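# Rack the withdrawable circuit breaker home and switch it on

## Task

Put the withdrawn circuit breaker into service. Take the racking crank by its loose grip sleeve and wind it clockwise as seen from above, keeping hold of the sleeve all the way, until you feel the breaker come up firmly home on its plug-in base, and do not force it past that. Only then let go of the crank and throw the breaker's handle to ON, leaving the things lying about where they are.

Things in the scene. Friction and masses are not known exactly. Their poses are not given: they have to be found in the camera images.
- chassis: Galvanised withdrawable-breaker chassis lying flat on the bench, fixed: plate 250 x 460 mm (x, y), origin at the centre of its underside, z up. Along its own y: the breaker between two side plates with its middle at y = -100 mm, the grey gear case (top 110 mm above the bench) at y = +40 to +160 mm, the crank shaft standing upright at y = +105 mm
- crank_axis (a point): Point on the crank's upright turning axis, 164 mm above the bench, level with the top of the crank's hub (flat arm 154 to 162 mm above the bench); fixed to the chassis, same axes
- sleeve: Black grip sleeve of the crank, standing upright, 24 mm diameter, 80 mm long, spinning freely on its pin; origin on its axis at its lower end (165 mm above the bench, top at 245 mm), z up, x and y spinning with it. Its axis runs round the crank axis at 75 mm radius and keeps its height
- crank (a joint): Turn of the crank in rad, growing clockwise from above (winding in); starts at 0 to 5 and stays where left. 16 mm of breaker travel a turn, 1.1 to 2.4 turns to home. Friction 0.2 N m (1 to 3 N at the sleeve, up to 5 N backwards); over the last 6 mm sprung contacts add 1 to 2 N, then it comes up firm. 8 to 12 N along the path at the sleeve while turning is firmly home; 25 N is forcing it
- breaker: Black moulded-case breaker, 140 x 205 x 100 mm (x, y, height), about 5 kg, that sinks straight down as the crank winds in; origin at the centre of its seating underside, axes as the chassis
- base: Black plug-in base under the breaker, fixed, 146 x 196 mm; origin at the centre of its underside, axes as the chassis. It carries the sprung plug contacts and stop pads on which the breaker comes to sit: 28 mm above this origin plus packing of 0 to 6 mm, different every time, that cannot be read or seen and has to be felt
- toggle (a joint): Breaker's switching handle, rad: 0 OFF (leaning to the crank's side), 0.6 ON (leaning away from the crank, to the chassis's -y); it turns about the breaker's x axis. Stiff (about 5 to 6 N at its tip) and stays where it is left, so it must be pushed over to its end
- toggle_tip (a point): Top middle of the switching handle, a black bar 36 mm wide (x), 14 mm thick, standing about 26 mm clear of the frame around it on the breaker's front cover; 48 mm from its pivot. Its top moves some 28 mm from OFF to ON
- screwdriver: Loose screwdriver, 210 mm long, lying beyond the chassis; to be left alone
- junction_box: Loose square steel junction box, 102 x 102 x 54 mm, open top, on the bench past the crank's end; to be left alone
- lampholder: Loose round black lampholder, 52 mm across, 50 mm tall, on the bench past the breaker's end; to be left alone

How it is judged (in metres and radians):
On the way, in this order (a step that is already met when the one before it is completed fails the run):
1. the breaker is on its way in with the crank's sleeve held (distance of breaker from where it was at the start of the episode above 0.006 m and contact force between the fingers and sleeve above 1 N), for 0.1 s.
2. the breaker is wound up firmly onto the stop pads of its base, the sleeve still held (contact force between breaker and base above 100 N and contact force between the fingers and sleeve above 1 N), for 0.1 s.
At the end, for the whole second after the job is handed in: The breaker is home, within about 1.5 mm of its stop pads (its sprung contacts then press on it with over 32 N); its handle is at ON (over 0.5 rad); the breaker is at rest (contact force between breaker and base above 32 N and value of joint toggle above 0.5 rad and linear speed of breaker below 0.01 m/s); the robot touches nothing.
It fails at once if the crank is let go with the breaker part-way (distance of breaker from where it was at the start of the episode above 0.004 m and contact force between breaker and base below 32 N and contact force between the fingers and sleeve below 0.3 N).
It fails at once if the breaker is forced down onto its base with more than 800 N (25 to 28 N at the sleeve) (contact force between breaker and base above 800 N).
It fails at once if the breaker is switched towards ON before it is home (value of joint toggle above 0.25 rad and contact force between breaker and base below 32 N).
It fails at once if the screwdriver, the junction box or the lampholder is shifted (distance of any of screwdriver, junction_box, lampholder from where it was at the start of the episode above 0.02 m).
It also fails if it takes over 69 s, if anything falls off the work surface, if the arm or the gripper's body presses on something with over 40 N, if the wrist force passes 120 N, or if a joint passes its speed limit or range.

## Robot

A 6-joint arm with a two-finger parallel gripper is mounted at the origin on the work surface. World frame = base frame: x ahead of the robot, y to its left, z up, the work surface at z = 0. Lengths are in mm, angles in rad, forces in N, time in s.
With the tool pointing down it reaches from about 250 to 775 mm from the base axis. Payload 8.9 kg.
Tool frame: the origin (TCP) lies midway between the tips of the shut fingers; the grasp point (between the pads) lies 19 mm behind it; z points along the fingers, y is the line along which they close (so a half turn about z gives the same grasp; the last joint's range is limited). The gripper opens to 85 mm and grips with 20 to 120 N. Pads are 22 mm wide; open, the fingers measure 114 mm over their backs; the gripper's body (76 mm by 85 mm) begins 54 mm behind the grasp point. The pads swing forward as they close: fully open they stand 13 mm farther back than shut.
Start: joints at [1.086, 0.291, -0.153, 1.127, 0, 1.431], TCP at [177.942, 493.923, 231.305] pointing down, gripper open.
Joint ranges: [-2.52, 2.52], [-0.91, 1.74], [-1.3, 1.37], [-1.96, 2.02], [-1.52, 1.47], [-3.14, 3.14]. Speed limits (rad/s): [2.22, 2.22, 2.79, 3.14, 3.14, 3.14].

## Interface

Orientations are given as a unit quaternion [w, x, y, z].
In Python, from plant import r, get_image, calibration, models gives the robot as it stands.
- The arm moves only by the shell command python3 -m handwheel 'ROWS' [OPENING] [FORCE]. ROWS is JSON, a list of rows, each a list of 6 numbers: the shift along the tool's x, y, z in units of 400 mm (1.0 is 400 mm), then the turn, a rotation vector about the tool's x, y, z in units of 60 degrees (1.0 is 60 degrees). A call has exactly 10 rows; each row is the pose to reach, as a shift and turn from the pose commanded when the call began, along the tool's axes at that moment; what a row does not reach only later rows make up. A row lasts 1/8 s, in which the tool goes at most 62.5 mm and 10.7 degrees, less where a joint would pass 70% of its speed; a pose out of reach is approached as far as the arm can. A call with a number of a shift or a turn outside -1 to 1 is refused whole. A call with a gripper value outside its range is refused whole. OPENING is the closure, from 0 (fully open) to 1 (shut), set as the call begins (- or left out, the last holds). The fingers move at their own pace and stop on an object; FORCE is the grip in N (left out, the last holds). Time passes only in rows, so rows that repeat a pose let the fingers close, or fill a call up. It gives the time, the measured TCP pose, the force, the opening and the grip force at its end, in the units of the state.
- r.get_state(): the state, without advancing time (a new reading comes with each control period).
- get_image(name): name is "scene" or "top"; returns the picture (480x640x3 uint8, red, green, blue); there is no depth.
- calibration(name): a dict with "fx", "fy", "cx", "cy" (pixels), "R" (3x3) and "t" (3): a world point X has camera coordinates R X + t. Camera axes: x right, y down, z forward; pixel columns grow to the right and rows downward; lengths in mm; the calibration is good to about 2 mm. A picture is of the moment at which its call begins. calibration takes no time and is no camera call.
- r.sign_off(): hands the job in; it is judged then, once.
Trained networks look in the newest picture that a camera, given by its name, has taken for a name from the list of things; names that differ only in an ending like _2 or _b are one class to them, and where a whole thing is asked for, a point or a joint stands for the part that bears it (a point fixed in the world has none). Each returns a list of dicts, best first, with "conf" (0 to 1); they miss things now and then, are a little off and sometimes report something else, mostly with a low value. They report only what shows in the picture. A call takes as long as a camera call.
- models.find_in(camera, label): "location" ([x, y, z] in mm, in the coordinates of the camera as it stood for that picture, good to about 4 mm: the middle of the surface that is visible of it).
- models.spot_point(camera, label): "location" ([x, y, z] in mm, in the coordinates of the camera as it stood for that picture, good to about 4 mm: a listed point, or the origin of a listed thing).
The state is a dict: "time_s": time; "qpos": joint angles; "qd": joint speeds; "joint_torque": joint torques, N m; "eef_pos": TCP position; "eef_rot": TCP orientation; "force": force on the tool from outside, world axes, zero at the start; "ft_torque": the same for the moment, N m; "finger_gap": opening from 0.0 (shut) to 1.0 (fully open); "finger_force": force on a finger pad.
Only numpy, scipy, OpenCV 4.12 (cv2) and the standard library are available. Lean on these libraries where they do the work, as an engineer would, in place of code of your own. Each camera call takes 0.05 s, during which the arm holds its last target. There are 200 camera calls.

## Working session

There is one attempt and no reset: what is moved stays moved. The work goes in short steps, Python scripts to look and compute and a shell command to move; the robot and the scene stay as the last step left them, time stands still between calls to the robot, and variables do not carry over. Pictures are saved under pics/ and viewed, at most 10 in all, crops included, and the job is handed in when it is done.

```bash
mkdir -p pics; ls
cat > h.py <<'E'
import numpy as np, cv2
from plant import r, get_image, calibration, models
def world(cam,p):
    c=calibration(cam); return np.array(c["R"]).T@(np.array(p)-np.array(c["t"]))
def look(cam,name):
    im=get_image(cam); cv2.imwrite(f"pics/{name}.png",im[:,:,::-1]); return im
def pts(cam,labels,f="spot_point"):
    for l in labels:
        for d in getattr(models,f)(cam,l)[:2]:
            print(cam,f,l,round(d["conf"],2),np.round(world(cam,d["location"]),1))
E
python3 - <<'E'
from h import *
for c in("scene","top"):
    look(c,c+"0"); pts(c,["chassis","crank_axis","sleeve","breaker","base","toggle_tip","screwdriver","junction_box","lampholder"])
    k=calibration(c); print(np.round(-np.array(k["R"]).T@np.array(k["t"])),np.round(k["R"],2).tolist())
s=r.get_state(); print({k:np.round(v,3).tolist() for k,v in s.items()})
E
```

```text
pics
scene spot_point chassis 0.89 [560.5 -16.2  -1.5]
scene spot_point chassis 0.59 [591.   84.4 163. ]
scene spot_point crank_axis 0.69 [592.6  84.  164.7]
scene spot_point sleeve 0.64 [646.9 138.9 164.7]
scene spot_point breaker 0.95 [ 536.9 -110.7   59.6]
scene spot_point base 0.69 [ 531.7 -113.5    3.5]
scene spot_point base 0.53 [560.7 -12.   -0.9]
scene spot_point toggle_tip 0.7 [534.8 -98.5 186.9]
scene spot_point screwdriver 0.92 [ 7.601e+02 -7.610e+01 -2.000e-01]
scene spot_point screwdriver 0.34 [560.3 -13.3   0.6]
scene spot_point junction_box 0.64 [648.4 298.    7.9]
scene spot_point lampholder 0.82 [ 5.010e+02 -3.199e+02 -5.000e-01]
[1372.  425.  830.] [[-0.5, 0.87, -0.01], [0.54, 0.3, -0.79], [-0.68, -0.4, -0.62]]
top spot_point chassis 0.67 [ 5.64e+02 -1.13e+01 -3.00e-01]
top spot_point crank_axis 0.92 [591.   89.2 162.9]
top spot_point sleeve 0.42 [760.3 -76.4   0.9]
top spot_point breaker 0.8 [ 534.7 -108.7   63.1]
top spot_point breaker 0.41 [ 508.5 -321.3    2. ]
top spot_point toggle_tip 0.41 [ 537.7 -100.1  192.3]
top spot_point junction_box 0.93 [649.7 302.   -1.5]
top spot_point junction_box 0.72 [591.6  91.3 161.8]
top spot_point lampholder 0.74 [ 507.5 -324.1    2.6]
[ 502.  -17. 1575.] [[-0.03, -1.0, -0.01], [-1.0, 0.03, -0.07], [0.07, 0.01, -1.0]]
{'time_s': 1.0, 'qpos': [1.086, 0.291, -0.153, 1.127, -0.0, 1.432], 'qd': [0.0, 0.001, -0.0, 0.0, 0.0, 0.0], 'joint_torque': [-0.0, -53.703, 33.164, 0.001, -0.0, 0.0], 'eef_pos': [177.95, 493.901, 231.295], 'eef_rot': [0.0, 0.172, 0.985, -0.0], 'force': [0.124, -0.437, -0.362], 'ft_torque': [-0.043, -0.037, 0.013], 'finger_force': 0.0, 'finger_gap': 1.002}
```

View pics/scene0.png

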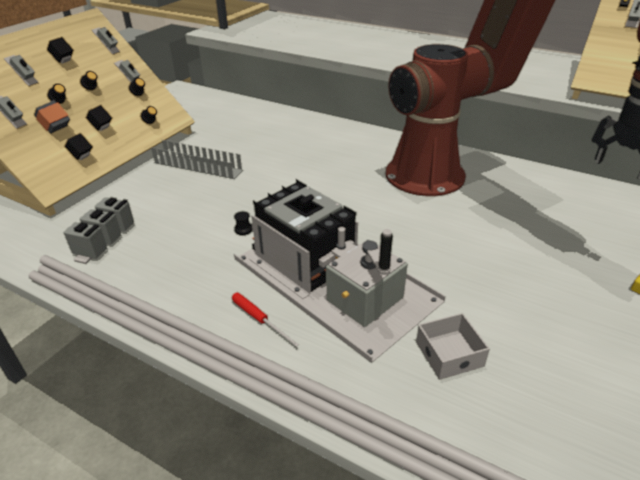

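View pics/top0.png

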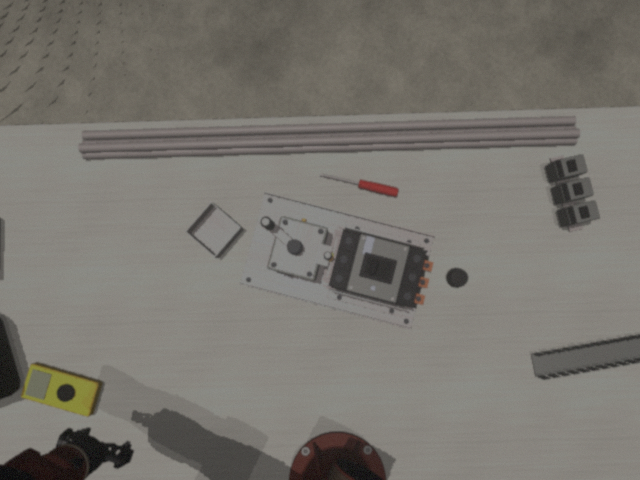

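The scene view shows the sleeve upright at about (386,250), the hub at (370,247), the toggle at (305,205) and the box at (453,345). In the top view the sleeve is at (266,222), the hub at (295,247) and the breaker at (380,265).

Run:
```python
from h import *
from scipy.optimize import least_squares
def ray(cam,u,v,z):
    c=calibration(cam);R=np.array(c["R"]);o=-R.T@np.array(c["t"]);d=R.T@np.array([(u-c["cx"])/c["fx"],(v-c["cy"])/c["fy"],1]);return o+d*(z-o[2])/d[2]
print("sleeve top,top cam",ray("top",266,222,245),"hub",ray("top",295,247,164))
print("scene sleeve top",ray("scene",386.5,234,245), "bottom",ray("scene",386,267,165))
for c,box in(("top",(205,240,250,310)),("scene",(225,275,355,400))):
    im=cv2.imread(f"pics/{c}0.png"); a,b,e,f=box; cr=im[a:b,e:f]; cv2.imwrite(f"pics/c_{c}.png",cv2.resize(cr,None,fx=10,fy=10,interpolation=0))
a=cv2.imread("pics/c_top.png");b=cv2.imread("pics/c_scene.png");H=max(a.shape[0],b.shape[0])
cv2.imwrite("pics/crop.png",cv2.resize(np.hstack([np.pad(x,((0,H-x.shape[0]),(0,0),(0,0))) for x in(a,b)]),None,fx=.75,fy=.75))
for i in range(3):
    for c in("scene","top"):
        get_image(c); pts(c,["crank_axis","sleeve","toggle_tip","breaker"])
    get_image("scene");pts("scene",["sleeve"],"find_in")
```

```text
sleeve top,top cam [641.69507716 141.21104165 245.        ] hub [589.06247247  83.62548561 164.        ]
scene sleeve top [641.82970978 142.13888748 245.        ] bottom [641.35585043 146.68840533 165.        ]
scene spot_point crank_axis 0.7 [588.7  85.2 161.4]
scene spot_point sleeve 0.85 [643.9 141.8 163.9]
scene spot_point toggle_tip 0.7 [538.4 -99.  188.9]
scene spot_point breaker 0.74 [ 534.7 -109.7   59.5]
top spot_point crank_axis 0.79 [590.2  88.5 164.6]
top spot_point crank_axis 0.65 [ 541.3 -110.8   64.6]
top spot_point sleeve 0.53 [639.2 140.4 161.2]
top spot_point toggle_tip 0.65 [535.3 -96.9 195. ]
top spot_point breaker 0.85 [ 538.9 -109.9   65.8]
scene find_in sleeve 0.89 [651.5 144.2 210.8]
scene spot_point crank_axis 0.8 [589.5  83.  162.4]
scene spot_point sleeve 0.7 [643.5 138.9 166.4]
scene spot_point toggle_tip 0.55 [537.4 -97.  185.8]
top spot_point crank_axis 0.66 [588.7  90.4 163.4]
top spot_point sleeve 0.38 [641.6 142.4 160.2]
top spot_point toggle_tip 0.46 [ 538.3 -110.1   64.5]
top spot_point toggle_tip 0.41 [535.6 -96.8 194.9]
top spot_point breaker 0.94 [ 539.2 -109.1   61.3]
scene find_in sleeve 0.82 [652.2 144.9 210.5]
scene spot_point crank_axis 0.57 [590.1  82.9 166.5]
scene spot_point sleeve 0.74 [645.4 142.1 165.6]
scene spot_point toggle_tip 0.71 [537.3 -97.8 187.5]
scene spot_point breaker 0.9 [ 536.9 -111.1   56.2]
scene spot_point breaker 0.47 [538.  -97.6 189.6]
top spot_point crank_axis 0.6 [589.1  88.2 163.2]
top spot_point sleeve 0.66 [642.3 142.  161.3]
top spot_point toggle_tip 0.42 [534.5 -96.9 192.1]
top spot_point breaker 0.85 [ 537.6 -107.7   60.1]
scene find_in sleeve 0.78 [654.9 145.9 209.2]
```

View pics/crop.png

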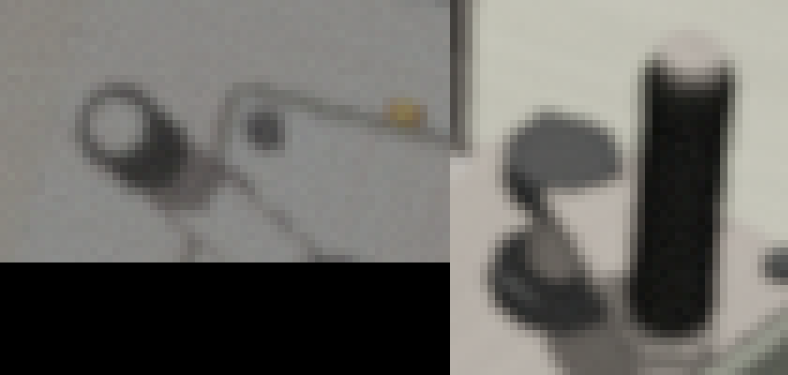

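```bash
python3 -m handwheel '[[-0.05,-0.02,-0.1,0,0,-0.02],[-0.15,-0.05,-0.175,0,0,-0.04],[-0.27,-0.09,-0.175,0,0,-0.08],[-0.4,-0.13,-0.175,0,0,-0.08],[-0.52,-0.16,-0.175,0,0,-0.08],[-0.65,-0.2,-0.175,0,0,-0.08],[-0.77,-0.24,-0.175,0,0,-0.08],[-0.87,-0.27,-0.175,0,0,-0.08],[-0.95,-0.3,-0.175,0,0,-0.08],[-0.98,-0.31,-0.175,0,0,-0.08]]' 0 60
cat >> h.py <<'E'
from scipy.spatial.transform import Rotation as Ro
def T(): 
    s=r.get_state(); return s,Ro.from_quat(s["eef_rot"],scalar_first=True).as_matrix()
E
python3 - <<'E'
from h import *
s,R=T(); print(np.round(R,3).tolist(), R.T@(np.array([642.3,141.7,205])-s["eef_pos"])/400)
E
```

```text
time_s: 4.05
eef_pos: [505.9, 243.2, 301.0]
eef_rot: [-0.0, 0.132, 0.991, -0.0]
force: [-0.1, 0.6, 0.1]
finger_gap: 0.997
finger_force: 0.0
[[-0.965, 0.261, -0.0], [0.261, 0.965, -0.0], [0.0, -0.0, -1.0]] [-0.39552372 -0.15587716  0.2400049 ]
```

```bash
python3 -m handwheel '[[-0.1,-0.04,0,0,0,0],[-0.2,-0.08,0,0,0,0],[-0.3,-0.12,0,0,0,0],[-0.37,-0.15,0,0,0,0],[-0.396,-0.156,0.02,0,0,0],[-0.396,-0.156,0.08,0,0,0],[-0.396,-0.156,0.15,0,0,0],[-0.396,-0.156,0.21,0,0,0],[-0.396,-0.156,0.255,0,0,0],[-0.396,-0.156,0.255,0,0,0]]' 0 60
python3 - <<'E'
from h import *
for c in("scene","top"): look(c,c+"1")
a=cv2.imread("pics/scene1.png")[170:320,290:490]
cv2.imwrite("pics/s1.png",cv2.resize(a,None,fx=4,fy=4))
E
```

```text
time_s: 5.3
eef_pos: [639.7, 144.1, 197.8]
eef_rot: [-0.002, 0.13, 0.992, -0.0]
force: [0.5, 0.4, 0.8]
finger_gap: 1.001
finger_force: 0.0
```

View pics/s1.png

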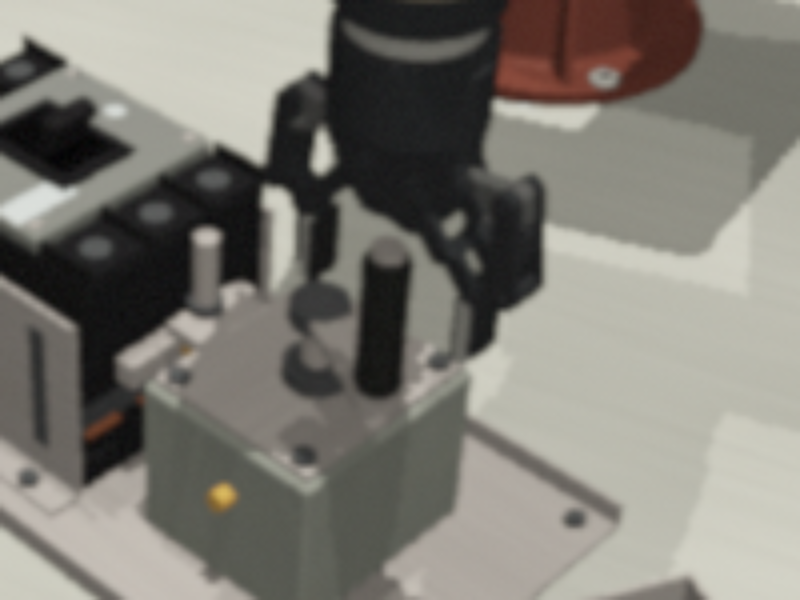

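The sleeve stands between the two open fingers: tips at about (320,275) and (470,355) in the crop, with the sleeve mid-height at (383,305). I'm closing on it now.

```bash
python3 -m handwheel '[[0,0,0,0,0,0],[0,0,0,0,0,0],[0,0,0,0,0,0],[0,0,0,0,0,0],[0,0,0,0,0,0],[0,0,0,0,0,0],[0,0,0,0,0,0],[0,0,0,0,0,0],[0,0,0,0,0,0],[0,0,0,0,0,0]]' 1 60
python3 - <<'E'
from h import *
s,R=T(); print(s["qpos"],R.T@s["force"],R.T@(np.array([589.8,86.3,0])-s["eef_pos"]))
for c in("scene","top"): get_image(c); pts(c,["sleeve","crank_axis"])
E
```

```text
time_s: 6.65
eef_pos: [641.3, 142.2, 199.9]
eef_rot: [0.0, 0.131, 0.991, -0.001]
force: [-3.3, -4.0, 4.6]
finger_gap: 0.267
finger_force: 58.6
[ 0.10762044  0.56370796  0.18872842  1.19609443 -0.00139659  0.37037032] [ 2.17758531 -4.72401075 -4.6265562 ] [ 35.28582992 -67.0372741  199.98623622]
scene spot_point sleeve 0.56 [643.7 143.2 166.6]
scene spot_point crank_axis 0.6 [592.3  83.1 162.9]
top spot_point crank_axis 0.64 [587.3  88.8 164.5]
```

```bash
cat > tab.py <<'E'
import sys,numpy as np
f0=float(sys.argv[1]); p=lambda a:75*np.array([np.cos(np.radians(a)),np.sin(np.radians(a))])
print([np.round((p(f0+float(a))-p(f0))/400,4).tolist() for a in sys.argv[2:]])
E
cat > st.py <<'E'
import sys
from h import *
s,R=T(); ph=np.radians(float(sys.argv[1])); f=(R.T@s["force"]); er=np.array([np.cos(ph),np.sin(ph)]); et=np.array([-er[1],er[0]])
a=np.array([589.8,86.3,0]); q=(R.T@(s["eef_pos"]-a))[:2]
print("t",s["time_s"],"phi_cmd",sys.argv[1],"phi_meas",round(np.degrees(np.arctan2(q[1],q[0]))%360,1),"r",round(np.hypot(*q),1),"resist",round(-f[:2]@et,2),"radial",round(f[:2]@er,2),"fz",round(f[2],1),"grip",s["finger_force"])
E
python3 st.py 117.8; python3 tab.py 117.8 5 15 27 39 51 63 75 85 90
```

```text
t 6.95 phi_cmd 117.8 phi_meas 117.8 r 75.8 resist -0.71 radial -5.88 fz -5.1 grip 58.555421233177185
[[-0.0141, -0.0083], [-0.0399, -0.0283], [-0.0658, -0.0578], [-0.0849, -0.092], [-0.0965, -0.1294], [-0.1, -0.1685], [-0.0954, -0.2074], [-0.0854, -0.2385], [-0.0784, -0.2533]]
```

```bash
python3 -m handwheel '[[-0.014,-0.009,-0.003,0,0,0],[-0.04,-0.029,-0.003,0,0,0],[-0.065,-0.059,-0.003,0,0,0],[-0.084,-0.093,-0.003,0,0,0],[-0.095,-0.13,-0.003,0,0,0],[-0.099,-0.17,-0.003,0,0,0],[-0.094,-0.209,-0.003,0,0,0],[-0.084,-0.24,-0.003,0,0,0],[-0.077,-0.254,-0.003,0,0,0],[-0.077,-0.254,-0.003,0,0,0]]'
python3 st.py 207.8; python3 tab.py 207.8 10 22 34 46 58 70 80 90
```

```text
time_s: 8.2
eef_pos: [644.7, 34.4, 200.2]
eef_rot: [0.0, 0.132, 0.991, -0.001]
force: [2.3, -8.1, -10.0]
finger_gap: 0.262
finger_force: 59.4
t 8.2 phi_cmd 207.8 phi_meas 208.7 r 75.9 resist -4.31 radial 7.16 fz 10.0 grip 59.44508135318756
[[0.0177, -0.0275], [0.0448, -0.0558], [0.0773, -0.0778], [0.1135, -0.0926], [0.1521, -0.0995], [0.1913, -0.0983], [0.2232, -0.0911], [0.2533, -0.0784]]
```

```bash
python3 -m handwheel '[[-0.001,-0.002,0.002,0,0,0],[-0.002,-0.004,0.002,0,0,0],[0.016,-0.0315,0.002,0,0,0],[0.043,-0.06,0.002,0,0,0],[0.075,-0.082,0.002,0,0,0],[0.1115,-0.0966,0.002,0,0,0],[0.15,-0.1035,0.002,0,0,0],[0.1893,-0.1023,0.002,0,0,0],[0.2212,-0.095,0.002,0,0,0],[0.2513,-0.0824,0.002,0,0,0]]'
python3 st.py 297.8; python3 tab.py 297.8 10 22 34 46 58 70 80 90
```

```text
time_s: 9.45
eef_pos: [539.2, 31.8, 200.0]
eef_rot: [0.001, 0.131, 0.991, 0.001]
force: [5.9, 4.8, -5.8]
finger_gap: 0.264
finger_force: 59.9
t 9.45 phi_cmd 297.8 phi_meas 297.8 r 74.0 resist 1.06 radial -7.54 fz 5.8 grip 59.895824790000916
[[0.0275, 0.0177], [0.0558, 0.0448], [0.0778, 0.0773], [0.0926, 0.1135], [0.0995, 0.1521], [0.0983, 0.1913], [0.0911, 0.2232], [0.0784, 0.2533]]
```

```bash
python3 -m handwheel '[[-0.001,0.002,0.002,0,0,0],[-0.001,0.002,0.002,0,0,0],[-0.001,0.002,0.002,0,0,0],[-0.001,0.002,0.002,0,0,0],[-0.001,0.002,0.002,0,0,0],[-0.001,0.002,0.002,0,0,0],[-0.001,0.002,0.002,0,0,0],[-0.001,0.002,0.002,0,0,0],[-0.001,0.002,0.002,0,0,0],[-0.001,0.002,0.002,0,0,0]]'
python3 st.py 297.8
```

```text
time_s: 10.7
eef_pos: [539.4, 31.9, 199.8]
eef_rot: [-0.0, 0.131, 0.991, 0.0]
force: [-4.3, 1.4, 9.0]
finger_gap: 0.264
finger_force: 61.3
t 10.7 phi_cmd 297.8 phi_meas 297.9 r 74.1 resist -4.17 radial 1.89 fz -9.0 grip 61.28423810005188
```

```bash
python3 -m handwheel '[[0.014,0.009,-0.001,0,0,0],[0.0275,0.0177,-0.001,0,0,0],[0.0558,0.0448,-0.001,0,0,0],[0.0778,0.0773,-0.001,0,0,0],[0.0926,0.1135,-0.001,0,0,0],[0.0995,0.1521,-0.001,0,0,0],[0.0983,0.1913,-0.001,0,0,0],[0.0911,0.2232,-0.001,0,0,0],[0.0784,0.2533,-0.001,0,0,0],[0.0784,0.2533,-0.001,0,0,0]]'
python3 st.py 27.8; python3 tab.py 27.8 10 22 34 46 58 70 80 90
python3 - <<'E'
from h import *
for c in("scene","top"):
  get_image(c); pts(c,["breaker","toggle_tip"])
E
```

```text
time_s: 11.95
eef_pos: [537.7, 139.2, 199.9]
eef_rot: [0.001, 0.13, 0.991, 0.001]
force: [3.6, 1.6, 4.2]
finger_gap: 0.264
finger_force: 61.0
t 11.95 phi_cmd 27.8 phi_meas 30.9 r 74.0 resist -3.63 radial -1.59 fz -4.2 grip 60.99851131439209
[[-0.0177, 0.0275], [-0.0448, 0.0558], [-0.0773, 0.0778], [-0.1135, 0.0926], [-0.1521, 0.0995], [-0.1913, 0.0983], [-0.2232, 0.0911], [-0.2533, 0.0784]]
scene spot_point breaker 0.8 [ 539.1 -112.1   44.2]
scene spot_point toggle_tip 0.5 [535.9 -97.7 178.7]
top spot_point breaker 0.62 [ 540.9 -107.5   49.7]
top spot_point toggle_tip 0.47 [534.2 -97.8 181.2]
```

```bash
sed -i 's/589.8,86.3,0/590.8,86.9,0/' st.py; python3 tab.py 29.2 5 15 27 39 51 63 75 85 90
```

```text
[[-0.0086, 0.0139], [-0.0293, 0.0392], [-0.0594, 0.0643], [-0.094, 0.0826], [-0.1318, 0.0933], [-0.1709, 0.0959], [-0.2097, 0.0903], [-0.2405, 0.0795], [-0.2551, 0.0722]]
```

```bash
python3 -m handwheel '[[-0.0086,0.0139,0,0,0,0],[-0.0293,0.0392,0,0,0,0],[-0.0594,0.0643,0,0,0,0],[-0.094,0.0826,0,0,0,0],[-0.1318,0.0933,0,0,0,0],[-0.1709,0.0959,0,0,0,0],[-0.2097,0.0903,0,0,0,0],[-0.2405,0.0795,0,0,0,0],[-0.2551,0.0722,0,0,0,0],[-0.2551,0.0722,0,0,0,0]]'
python3 st.py 119.2; sleep 0; python3 -c "
from h import *
get_image('top')"; python3 st.py 119.2; python3 tab.py 119.2 4 8 12 17 22 26 29 30
```

```text
time_s: 13.5
eef_pos: [643.5, 139.8, 199.9]
eef_rot: [0.001, 0.131, 0.991, 0.001]
force: [4.8, 0.7, 5.7]
finger_gap: 0.263
finger_force: 61.4
t 13.5 phi_cmd 119.2 phi_meas 120.1 r 75.2 resist -3.0 radial 3.84 fz -5.6 grip 61.4498770236969
t 13.55 phi_cmd 119.2 phi_meas 120.2 r 75.1 resist -4.7 radial 4.93 fz -5.4 grip 61.430829763412476
[[-0.0112, -0.0068], [-0.0219, -0.0143], [-0.032, -0.0226], [-0.0439, -0.0339], [-0.0547, -0.0462], [-0.0625, -0.0567], [-0.0679, -0.0649], [-0.0696, -0.0677]]
```

```bash
python3 tab.py 119.8 3 6 9 12 15 18 21 24 27 30
```

```text
[[-0.0084, -0.0051], [-0.0165, -0.0106], [-0.0243, -0.0166], [-0.0318, -0.0229], [-0.0389, -0.0297], [-0.0457, -0.0368], [-0.0521, -0.0442], [-0.0581, -0.052], [-0.0637, -0.06], [-0.0689, -0.0684]]
```

```bash
python3 -m handwheel '[[-0.0085,-0.005,-0.001,0,0,0],[-0.0168,-0.0104,-0.001,0,0,0],[-0.0247,-0.0163,-0.001,0,0,0],[-0.0322,-0.0226,-0.001,0,0,0],[-0.0393,-0.0293,-0.001,0,0,0],[-0.0461,-0.0364,-0.001,0,0,0],[-0.0526,-0.0439,-0.001,0,0,0],[-0.0587,-0.0517,-0.001,0,0,0],[-0.0643,-0.0598,-0.001,0,0,0],[-0.0695,-0.0682,-0.001,0,0,0]]'
python3 st.py 149.8
python3 - <<'E'
from h import *
for c in("scene","top"):
  get_image(c); pts(c,["breaker","toggle_tip"])
E
python3 st.py 149.8; python3 tab.py 149.8 3 6 9 12 15 18 21 24 27 30
```

```text
time_s: 14.8
eef_pos: [663.0, 106.6, 200.0]
eef_rot: [0.001, 0.13, 0.991, 0.001]
force: [6.9, 2.8, 3.5]
finger_gap: 0.268
finger_force: 61.1
t 14.8 phi_cmd 149.8 phi_meas 149.7 r 75.4 resist 0.9 radial 7.36 fz -3.4 grip 61.059608459472656
scene spot_point breaker 0.95 [ 534.6 -107.4   42. ]
scene spot_point toggle_tip 0.56 [539.1 -97.7 170.8]
scene spot_point toggle_tip 0.3 [ 501.7 -318.    -1.5]
top spot_point breaker 0.66 [ 538.1 -111.7   46.7]
top spot_point toggle_tip 0.49 [532.2 -97.8 177.9]
t 15.1 phi_cmd 149.8 phi_meas 150.2 r 75.4 resist -1.47 radial 7.09 fz -3.0 grip 61.04720413684845
[[-0.0047, -0.0086], [-0.009, -0.0175], [-0.0128, -0.0265], [-0.0161, -0.0358], [-0.0189, -0.0452], [-0.0212, -0.0547], [-0.023, -0.0643], [-0.0244, -0.0741], [-0.0252, -0.0838], [-0.0254, -0.0937]]
```

```bash
python3 -m handwheel '[[-0.0045,-0.005,0,0,0,0],[-0.0076,-0.011,0,0,0,0],[-0.0105,-0.0166,0,0,0,0],[-0.0128,-0.0226,0,0,0,0],[-0.0148,-0.0286,0,0,0,0],[-0.0168,-0.0346,0,0,0,0],[-0.0188,-0.0409,0,0,0,0],[-0.0203,-0.0472,0,0,0,0],[-0.0217,-0.0535,0,0,0,0],[-0.0231,-0.0598,0,0,0,0]]'
python3 st.py 169.8;  python3 tab.py 169.8 2 4 6 8 10 12 14 16 18 20
```

```text
time_s: 16.35
eef_pos: [665.6, 80.2, 200.0]
eef_rot: [0.001, 0.131, 0.991, 0.0]
force: [6.4, 0.4, 3.6]
finger_gap: 0.26
finger_force: 60.9
t 16.35 phi_cmd 169.8 phi_meas 170.0 r 75.5 resist 0.95 radial 6.3 fz -3.6 grip 60.87547302246094
[[-0.001, -0.0065], [-0.0019, -0.013], [-0.0025, -0.0195], [-0.0028, -0.026], [-0.003, -0.0325], [-0.0029, -0.0391], [-0.0026, -0.0456], [-0.002, -0.0522], [-0.0012, -0.0587], [-0.0002, -0.0651]]
```

```bash
python3 -m handwheel '[[-0.0017,-0.0065,0,0,0,0],[-0.0031,-0.013,0,0,0,0],[-0.0037,-0.0195,0,0,0,0],[-0.004,-0.026,0,0,0,0],[-0.0042,-0.0325,0,0,0,0],[-0.0041,-0.0391,0,0,0,0],[-0.0038,-0.0456,0,0,0,0],[-0.0032,-0.0522,0,0,0,0],[-0.0024,-0.0587,0,0,0,0],[-0.0014,-0.0651,0,0,0,0]]'
python3 st.py 189.8;  python3 tab.py 189.8 2 4 6 8 10 12 14 16 18 20
```

```text
time_s: 17.6
eef_pos: [658.8, 54.5, 200.0]
eef_rot: [0.001, 0.131, 0.991, -0.0]
force: [5.2, -0.9, 4.4]
finger_gap: 0.266
finger_force: 61.0
t 17.6 phi_cmd 189.8 phi_meas 190.5 r 75.5 resist 1.39 radial 5.04 fz -4.4 grip 61.03120565414429
[[0.0012, -0.0064], [0.0027, -0.0128], [0.0043, -0.0191], [0.0062, -0.0254], [0.0083, -0.0316], [0.0107, -0.0377], [0.0132, -0.0438], [0.016, -0.0497], [0.0189, -0.0555], [0.0221, -0.0613]]
```

```bash
python3 -m handwheel '[[0.0006,-0.0064,0,0,0,0],[0.0017,-0.0128,0,0,0,0],[0.0033,-0.0191,0,0,0,0],[0.0052,-0.0254,0,0,0,0],[0.0073,-0.0316,0,0,0,0],[0.0097,-0.0377,0,0,0,0],[0.0122,-0.0438,0,0,0,0],[0.015,-0.0497,0,0,0,0],[0.0179,-0.0555,0,0,0,0],[0.0211,-0.0613,0,0,0,0]]'
python3 st.py 209.8;  python3 tab.py 209.8 1.5 3 4.5 6 7.5 9 10.5 12 13.5 15
python3 - <<'E'
from h import *
for i in range(2):
 for c in("scene","top"):
  get_image(c); pts(c,["breaker","toggle_tip","base"])
E
```

```text
time_s: 18.85
eef_pos: [643.7, 33.1, 199.9]
eef_rot: [0.0, 0.131, 0.991, -0.0]
force: [3.6, -0.8, 6.4]
finger_gap: 0.266
finger_force: 61.2
t 18.85 phi_cmd 209.8 phi_meas 210.5 r 75.6 resist 1.91 radial 3.13 fz -6.4 grip 61.1630916595459
[[0.0025, -0.0042], [0.0051, -0.0084], [0.0078, -0.0125], [0.0106, -0.0165], [0.0136, -0.0204], [0.0166, -0.0243], [0.0197, -0.0281], [0.0229, -0.0318], [0.0262, -0.0354], [0.0297, -0.0389]]
scene spot_point breaker 0.84 [ 535.6 -111.1   38.7]
scene spot_point toggle_tip 0.5 [537.9 -97.8 168.1]
scene spot_point toggle_tip 0.43 [ 504.7 -318.     2.1]
top spot_point breaker 0.74 [ 539.  -108.6   43.7]
top spot_point toggle_tip 0.43 [533.6 -97.8 175.9]
scene spot_point breaker 0.89 [ 537.8 -110.4   37.8]
scene spot_point toggle_tip 0.69 [537.2 -97.4 167. ]
top spot_point breaker 0.86 [ 538.8 -110.    44.1]
top spot_point toggle_tip 0.65 [533.5 -97.5 173.3]
top spot_point base 0.69 [563.4 -14.8   1.4]
```

```bash
python3 -m handwheel '[[0.0023,-0.0044,-0.001,0,0,0],[0.0047,-0.0087,-0.001,0,0,0],[0.0073,-0.0128,-0.001,0,0,0],[0.0101,-0.0168,-0.001,0,0,0],[0.0131,-0.0207,-0.001,0,0,0],[0.0161,-0.0246,-0.001,0,0,0],[0.0192,-0.0284,-0.001,0,0,0],[0.0224,-0.0321,-0.001,0,0,0],[0.0257,-0.0357,-0.001,0,0,0],[0.0292,-0.0392,-0.001,0,0,0]]'
python3 st.py 224.8;  python3 tab.py 224.8 1.5 3 4.5 6 7.5 9 10.5 12 13.5 15
```

```text
time_s: 20.9
eef_pos: [628.2, 21.3, 200.0]
eef_rot: [-0.0, 0.131, 0.991, -0.0]
force: [1.3, -1.4, 1.2]
finger_gap: 0.267
finger_force: 61.0
t 20.9 phi_cmd 224.8 phi_meas 225.4 r 75.5 resist 0.42 radial 1.86 fz -1.2 grip 60.99623680114746
[[0.0035, -0.0034], [0.0071, -0.0068], [0.0108, -0.01], [0.0145, -0.0132], [0.0184, -0.0162], [0.0223, -0.0192], [0.0263, -0.022], [0.0304, -0.0248], [0.0345, -0.0274], [0.0387, -0.0299]]
```

```bash
python3 -m handwheel '[[0.0035,-0.0034,0,0,0,0],[0.0071,-0.0068,0,0,0,0],[0.0108,-0.01,0,0,0,0],[0.0145,-0.0132,0,0,0,0],[0.0184,-0.0162,0,0,0,0],[0.0223,-0.0192,0,0,0,0],[0.0263,-0.022,0,0,0,0],[0.0304,-0.0248,0,0,0,0],[0.0345,-0.0274,0,0,0,0],[0.0387,-0.0299,0,0,0,0]]'
python3 st.py 239.8;  python3 tab.py 239.8 1.5 3 4.5 6 7.5 9 10.5 12 13.5 15
```

```text
time_s: 22.15
eef_pos: [610.1, 13.9, 200.0]
eef_rot: [-0.0, 0.131, 0.991, 0.0]
force: [1.8, 0.3, -0.7]
finger_gap: 0.264
finger_force: 60.9
t 22.15 phi_cmd 239.8 phi_meas 240.2 r 75.5 resist 1.86 radial 0.16 fz 0.7 grip 60.85583209991455
[[0.0043, -0.0024], [0.0086, -0.0047], [0.013, -0.0069], [0.0175, -0.009], [0.022, -0.0109], [0.0265, -0.0128], [0.0311, -0.0145], [0.0358, -0.0161], [0.0404, -0.0175], [0.0452, -0.0189]]
```

```bash
python3 -m handwheel '[[0.0029,-0.0016,0,0,0,0],[0.0058,-0.0032,0,0,0,0],[0.0086,-0.0047,0,0,0,0],[0.0116,-0.0062,0,0,0,0],[0.0145,-0.0077,0,0,0,0],[0.0175,-0.009,0,0,0,0],[0.0205,-0.0103,0,0,0,0],[0.0235,-0.0116,0,0,0,0],[0.0265,-0.0128,0,0,0,0],[0.0296,-0.0139,0,0,0,0]]'
python3 st.py 249.8;  python3 tab.py 249.8 1 2 3 4 5 6 7 8 9 10
```

```text
time_s: 23.4
eef_pos: [597.3, 11.6, 200.0]
eef_rot: [-0.0, 0.131, 0.991, 0.0]
force: [1.0, 2.7, -3.4]
finger_gap: 0.264
finger_force: 60.7
t 23.4 phi_cmd 249.8 phi_meas 250.1 r 75.6 resist 1.24 radial -2.56 fz 3.4 grip 60.699952840805054
[[0.0031, -0.0011], [0.0062, -0.0022], [0.0093, -0.0031], [0.0124, -0.0041], [0.0156, -0.005], [0.0187, -0.0058], [0.0219, -0.0066], [0.0251, -0.0073], [0.0283, -0.008], [0.0315, -0.0086]]
```

```bash
python3 -m handwheel '[[0.0033,-0.0008,0.0005,0,0,0],[0.0064,-0.0017,0.0005,0,0,0],[0.0095,-0.0026,0.0005,0,0,0],[0.0126,-0.0035,0.0005,0,0,0],[0.0158,-0.0044,0.0005,0,0,0],[0.0189,-0.0052,0.0005,0,0,0],[0.0221,-0.006,0.0005,0,0,0],[0.0253,-0.0067,0.0005,0,0,0],[0.0285,-0.0074,0.0005,0,0,0],[0.0317,-0.008,0.0005,0,0,0]]'
python3 st.py 259.8;  python3 tab.py 259.8 1 2.2 3.4 4.6 5.8 7 8.2 9.4 10.6 12
```

```text
time_s: 24.65
eef_pos: [584.4, 11.7, 200.0]
eef_rot: [0.0, 0.131, 0.991, -0.0]
force: [0.7, -0.0, -0.2]
finger_gap: 0.262
finger_force: 60.7
t 24.65 phi_cmd 259.8 phi_meas 259.8 r 75.5 resist 0.73 radial -0.03 fz 0.2 grip 60.72241544723511
[[0.0032, -0.0006], [0.0071, -0.0011], [0.011, -0.0016], [0.0149, -0.0021], [0.0188, -0.0024], [0.0227, -0.0027], [0.0267, -0.0028], [0.0306, -0.0029], [0.0345, -0.003], [0.0391, -0.0029]]
```

Total is about 502° with low resistance, so I'm continuing.

```bash
python3 -m handwheel '[[0.0032,-0.0006,0,0,0,0],[0.0071,-0.0011,0,0,0,0],[0.011,-0.0016,0,0,0,0],[0.0149,-0.0021,0,0,0,0],[0.0188,-0.0024,0,0,0,0],[0.0227,-0.0027,0,0,0,0],[0.0267,-0.0028,0,0,0,0],[0.0306,-0.0029,0,0,0,0],[0.0345,-0.003,0,0,0,0],[0.0391,-0.0029,0,0,0,0]]'
python3 st.py 271.8;  python3 tab.py 271.8 1 2.2 3.4 4.6 5.8 7 8.2 9.4 10.6 12
```

```text
time_s: 25.9
eef_pos: [568.9, 14.7, 199.9]
eef_rot: [0.0, 0.131, 0.991, 0.0]
force: [0.9, -0.9, 1.5]
finger_gap: 0.265
finger_force: 60.7
t 25.9 phi_cmd 271.8 phi_meas 271.8 r 75.5 resist 1.14 radial 0.64 fz -1.5 grip 60.73547601699829
[[0.0033, 0.0001], [0.0072, 0.0004], [0.0111, 0.0007], [0.015, 0.0011], [0.0189, 0.0016], [0.0228, 0.0021], [0.0267, 0.0028], [0.0305, 0.0035], [0.0344, 0.0043], [0.0388, 0.0053]]
```

Run:
```python
from h import *
for i in range(2):
 for c in("scene","top"):
  get_image(c); pts(c,["breaker","toggle_tip"])
```

```text
scene spot_point breaker 0.84 [ 535.4 -113.2   34.7]
scene spot_point toggle_tip 0.7 [536.6 -96.4 167. ]
top spot_point breaker 0.87 [ 539.4 -110.9   38.6]
top spot_point toggle_tip 0.59 [ 535.3 -101.8  169.5]
scene spot_point breaker 0.64 [ 536.4 -111.4   33.9]
scene spot_point toggle_tip 0.52 [536.3 -98.3 167.2]
top spot_point breaker 0.8 [ 536.8 -110.    39.2]
top spot_point toggle_tip 0.63 [538.9 -99.6 171.1]
```

```bash
python3 -m handwheel '[[0.0033,0.0001,0,0,0,0],[0.0072,0.0004,0,0,0,0],[0.0111,0.0007,0,0,0,0],[0.015,0.0011,0,0,0,0],[0.0189,0.0016,0,0,0,0],[0.0228,0.0021,0,0,0,0],[0.0267,0.0028,0,0,0,0],[0.0305,0.0035,0,0,0,0],[0.0344,0.0043,0,0,0,0],[0.0388,0.0053,0,0,0,0]]'
python3 st.py 283.8;  python3 tab.py 283.8 1 2 3 4 5 6 7 8 9 10
```

```text
time_s: 27.75
eef_pos: [554.6, 20.8, 199.9]
eef_rot: [0.0, 0.131, 0.991, 0.0]
force: [2.4, 0.7, 3.1]
finger_gap: 0.262
finger_force: 60.7
t 27.75 phi_cmd 283.8 phi_meas 283.7 r 75.4 resist 1.79 radial -1.79 fz -3.1 grip 60.74419856071472
[[0.0032, 0.0008], [0.0063, 0.0017], [0.0095, 0.0026], [0.0126, 0.0036], [0.0157, 0.0046], [0.0188, 0.0057], [0.0219, 0.0068], [0.0249, 0.008], [0.0279, 0.0092], [0.0309, 0.0105]]
```

```bash
python3 -m handwheel '[[0.0032,0.001,0,0,0,0],[0.0063,0.002,0,0,0,0],[0.0095,0.003,0,0,0,0],[0.0126,0.004,0,0,0,0],[0.0156,0.005,0,0,0,0],[0.0187,0.0061,0,0,0,0],[0.0218,0.0072,0,0,0,0],[0.0248,0.0084,0,0,0,0],[0.0278,0.0096,0,0,0,0],[0.0308,0.0109,0,0,0,0]]'
python3 st.py 293.8;  python3 tab.py 293.8 1 2 3 4 5 6 7 8 9 10
```

```text
time_s: 29.0
eef_pos: [543.7, 28.1, 199.9]
eef_rot: [-0.0, 0.131, 0.991, -0.0]
force: [0.8, -1.8, 4.0]
finger_gap: 0.268
finger_force: 60.8
t 29.0 phi_cmd 293.8 phi_meas 293.7 r 75.3 resist 1.71 radial 0.89 fz -4.0 grip 60.75029969215393
[[0.003, 0.0013], [0.0059, 0.0027], [0.0089, 0.0042], [0.0118, 0.0057], [0.0147, 0.0072], [0.0175, 0.0088], [0.0203, 0.0105], [0.0231, 0.0122], [0.0259, 0.0139], [0.0286, 0.0157]]
```

```bash
python3 -m handwheel '[[0.003,0.0013,-0.0005,0,0,0],[0.0059,0.0027,-0.0005,0,0,0],[0.0089,0.0042,-0.0005,0,0,0],[0.0118,0.0057,-0.0005,0,0,0],[0.0147,0.0072,-0.0005,0,0,0],[0.0175,0.0088,-0.0005,0,0,0],[0.0203,0.0105,-0.0005,0,0,0],[0.0231,0.0122,-0.0005,0,0,0],[0.0259,0.0139,-0.0005,0,0,0],[0.0286,0.0157,-0.0005,0,0,0]]'
python3 st.py 303.8;  python3 tab.py 303.8 1 2 3 4 5 6 7 8 9 10
```

```text
time_s: 30.25
eef_pos: [534.2, 37.2, 200.0]
eef_rot: [-0.0, 0.131, 0.991, 0.0]
force: [2.3, -0.8, -2.3]
finger_gap: 0.264
finger_force: 60.7
t 30.25 phi_cmd 303.8 phi_meas 303.7 r 75.3 resist 2.08 radial -1.2 fz 2.3 grip 60.70061445236206
[[0.0027, 0.0018], [0.0054, 0.0037], [0.008, 0.0057], [0.0106, 0.0077], [0.0132, 0.0097], [0.0157, 0.0118], [0.0182, 0.0139], [0.0207, 0.016], [0.0231, 0.0182], [0.0255, 0.0205]]
```

```bash
python3 -m handwheel '[[0.0027,0.0019,0,0,0,0],[0.0053,0.0039,0,0,0,0],[0.0079,0.0059,0,0,0,0],[0.0105,0.0079,0,0,0,0],[0.0131,0.0099,0,0,0,0],[0.0156,0.012,0,0,0,0],[0.0181,0.0141,0,0,0,0],[0.0206,0.0162,0,0,0,0],[0.023,0.0184,0,0,0,0],[0.0254,0.0207,0,0,0,0]]'
python3 st.py 313.8;  python3 tab.py 313.8 1 2 3 4 5 6 7 8 9 10
```

```text
time_s: 31.5
eef_pos: [526.6, 47.8, 200.0]
eef_rot: [-0.0, 0.131, 0.991, -0.0]
force: [2.4, -0.8, -5.9]
finger_gap: 0.266
finger_force: 60.5
t 31.5 phi_cmd 313.8 phi_meas 313.6 r 75.2 resist 1.88 radial -1.64 fz 5.9 grip 60.453819036483765
[[0.0023, 0.0023], [0.0046, 0.0046], [0.0069, 0.007], [0.0091, 0.0094], [0.0113, 0.0118], [0.0134, 0.0143], [0.0155, 0.0168], [0.0176, 0.0194], [0.0196, 0.022], [0.0215, 0.0246]]
```

```bash
python3 -m handwheel '[[0.0022,0.0024,0.0007,0,0,0],[0.0044,0.0048,0.0007,0,0,0],[0.0067,0.0072,0.0007,0,0,0],[0.0089,0.0096,0.0007,0,0,0],[0.0111,0.012,0.0007,0,0,0],[0.0132,0.0145,0.0007,0,0,0],[0.0153,0.017,0.0007,0,0,0],[0.0174,0.0196,0.0007,0,0,0],[0.0194,0.0222,0.0007,0,0,0],[0.0213,0.0248,0.0007,0,0,0]]'
python3 st.py 323.8;  python3 tab.py 323.8 1 2 3 4 5 6 7 8 9 10
```

```text
time_s: 32.75
eef_pos: [521.0, 59.6, 200.0]
eef_rot: [0.0, 0.131, 0.991, -0.0]
force: [-1.6, -2.5, 3.3]
finger_gap: 0.264
finger_force: 60.7
t 32.75 phi_cmd 323.8 phi_meas 323.6 r 75.0 resist 1.8 radial 2.42 fz -3.3 grip 60.658589601516724
[[0.0019, 0.0027], [0.0038, 0.0053], [0.0056, 0.0081], [0.0074, 0.0108], [0.0091, 0.0136], [0.0107, 0.0164], [0.0124, 0.0193], [0.0139, 0.0221], [0.0155, 0.025], [0.0169, 0.028]]
```

```bash
python3 -m handwheel '[[0.0022,0.0025,0,0,0,0],[0.0041,0.0051,0,0,0,0],[0.006,0.0078,0,0,0,0],[0.0078,0.0105,0,0,0,0],[0.0095,0.0133,0,0,0,0],[0.0111,0.0161,0,0,0,0],[0.0128,0.019,0,0,0,0],[0.0143,0.0218,0,0,0,0],[0.0159,0.0247,0,0,0,0],[0.0173,0.0277,0,0,0,0]]'
python3 st.py 333.8;  python3 tab.py 333.8 1 2 3 4 5 6 7 8 9 10
```

```text
time_s: 34.0
eef_pos: [517.3, 72.1, 199.9]
eef_rot: [0.0, 0.131, 0.991, 0.0]
force: [0.4, -2.2, 5.3]
finger_gap: 0.264
finger_force: 60.7
t 34.0 phi_cmd 333.8 phi_meas 333.6 r 74.9 resist 2.27 radial 0.02 fz -5.3 grip 60.71857273578644
[[0.0014, 0.0029], [0.0028, 0.0059], [0.0041, 0.0089], [0.0054, 0.0119], [0.0066, 0.015], [0.0077, 0.018], [0.0088, 0.0211], [0.0099, 0.0242], [0.0109, 0.0273], [0.0118, 0.0305]]
```

```bash
python3 -m handwheel '[[0.0014,0.0029,-0.0005,0,0,0],[0.0028,0.0059,-0.0005,0,0,0],[0.0041,0.0089,-0.0005,0,0,0],[0.0054,0.0119,-0.0005,0,0,0],[0.0066,0.015,-0.0005,0,0,0],[0.0077,0.018,-0.0005,0,0,0],[0.0088,0.0211,-0.0005,0,0,0],[0.0099,0.0242,-0.0005,0,0,0],[0.0109,0.0273,-0.0005,0,0,0],[0.0118,0.0305,-0.0005,0,0,0]]'
python3 st.py 343.8;  python3 tab.py 343.8 1 2 3 4 5 6 7 8 9 10
```

```text
time_s: 35.25
eef_pos: [515.9, 85.1, 200.0]
eef_rot: [0.0, 0.131, 0.991, -0.0]
force: [4.2, -1.4, -1.4]
finger_gap: 0.265
finger_force: 60.7
t 35.25 phi_cmd 343.8 phi_meas 343.6 r 74.9 resist 1.44 radial -4.19 fz 1.4 grip 60.673935413360596
[[0.0009, 0.0032], [0.0017, 0.0063], [0.0025, 0.0095], [0.0032, 0.0127], [0.0039, 0.0159], [0.0045, 0.0191], [0.005, 0.0223], [0.0055, 0.0256], [0.006, 0.0288], [0.0063, 0.0321]]
```

```bash
python3 -m handwheel '[[0.0004,0.0033,0,0,0,0],[0.001,0.0065,0,0,0,0],[0.0018,0.0097,0,0,0,0],[0.0025,0.0129,0,0,0,0],[0.0032,0.0161,0,0,0,0],[0.0038,0.0193,0,0,0,0],[0.0043,0.0225,0,0,0,0],[0.0048,0.0258,0,0,0,0],[0.0053,0.029,0,0,0,0],[0.0056,0.0323,0,0,0,0]]'
python3 st.py 353.8;  python3 tab.py 353.8 1 2 3 4 5 6 7 8 9 10
```

```text
time_s: 36.5
eef_pos: [516.9, 98.2, 200.0]
eef_rot: [-0.0, 0.131, 0.991, -0.0]
force: [1.3, -2.0, -1.4]
finger_gap: 0.264
finger_force: 60.7
t 36.5 phi_cmd 353.8 phi_meas 353.7 r 74.9 resist 1.79 radial -1.56 fz 1.4 grip 60.675750374794006
[[0.0003, 0.0033], [0.0006, 0.0065], [0.0008, 0.0098], [0.001, 0.0131], [0.0011, 0.0163], [0.0011, 0.0196], [0.0011, 0.0229], [0.001, 0.0261], [0.0009, 0.0294], [0.0007, 0.0327]]
```

```bash
python3 -m handwheel '[[0.0002,0.0033,0,0,0,0],[0.0004,0.0065,0,0,0,0],[0.0006,0.0098,0,0,0,0],[0.0008,0.0131,0,0,0,0],[0.0009,0.0163,0,0,0,0],[0.0009,0.0196,0,0,0,0],[0.0009,0.0229,0,0,0,0],[0.0008,0.0261,0,0,0,0],[0.0007,0.0294,0,0,0,0],[0.0005,0.0327,0,0,0,0]]'
python3 st.py 3.8;  python3 tab.py 3.8 1 2 3 4 5 6 7 8 9 10
python3 - <<'E'
from h import *
for c in("scene","top"):
  get_image(c); pts(c,["breaker","toggle_tip"])
E
```

```text
time_s: 37.75
eef_pos: [520.1, 110.9, 200.0]
eef_rot: [-0.0, 0.131, 0.991, 0.0]
force: [-1.4, -1.8, -0.8]
finger_gap: 0.266
finger_force: 60.7
t 37.75 phi_cmd 3.8 phi_meas 3.7 r 74.7 resist 2.21 radial 0.77 fz 0.8 grip 60.67557513713837
[[-0.0002, 0.0033], [-0.0005, 0.0065], [-0.0009, 0.0098], [-0.0013, 0.013], [-0.0018, 0.0163], [-0.0023, 0.0195], [-0.0029, 0.0227], [-0.0036, 0.0259], [-0.0042, 0.0291], [-0.005, 0.0323]]
scene spot_point breaker 0.87 [ 533.3 -111.1   29.4]
scene spot_point toggle_tip 0.41 [ 536.7 -101.4  162.4]
top spot_point breaker 0.78 [ 538.3 -108.    35.9]
top spot_point toggle_tip 0.52 [535.3 -96.3 169.9]
top spot_point toggle_tip 0.17 [ 7.643e+02 -7.450e+01 -1.000e-01]
```

```bash
python3 -m handwheel '[[-0.0002,0.0033,0,0,0,0],[-0.0005,0.0065,0,0,0,0],[-0.0009,0.0098,0,0,0,0],[-0.0013,0.013,0,0,0,0],[-0.0018,0.0163,0,0,0,0],[-0.0023,0.0195,0,0,0,0],[-0.0029,0.0227,0,0,0,0],[-0.0036,0.0259,0,0,0,0],[-0.0042,0.0291,0,0,0,0],[-0.005,0.0323,0,0,0,0]]'
python3 st.py 13.8;  python3 tab.py 13.8 1 2 3 4 5 6 7 8 9 10
```

```text
time_s: 39.3
eef_pos: [525.5, 122.8, 200.0]
eef_rot: [-0.0, 0.131, 0.991, 0.0]
force: [-2.0, -0.9, -1.8]
finger_gap: 0.264
finger_force: 60.5
t 39.3 phi_cmd 13.8 phi_meas 13.8 r 74.6 resist 1.7 radial 1.31 fz 1.8 grip 60.51023483276367
[[-0.0008, 0.0032], [-0.0017, 0.0063], [-0.0026, 0.0095], [-0.0036, 0.0126], [-0.0046, 0.0157], [-0.0057, 0.0188], [-0.0068, 0.0219], [-0.008, 0.0249], [-0.0092, 0.0279], [-0.0105, 0.0309]]
```

```bash
python3 -m handwheel '[[-0.0008,0.0032,0,0,0,0],[-0.0017,0.0063,0,0,0,0],[-0.0026,0.0095,0,0,0,0],[-0.0036,0.0126,0,0,0,0],[-0.0046,0.0157,0,0,0,0],[-0.0057,0.0188,0,0,0,0],[-0.0068,0.0219,0,0,0,0],[-0.008,0.0249,0,0,0,0],[-0.0092,0.0279,0,0,0,0],[-0.0105,0.0309,0,0,0,0]]'
python3 st.py 23.8;  python3 tab.py 23.8 1 2 3 4 5 6 7 8 9 10
```

```text
time_s: 40.55
eef_pos: [532.8, 133.7, 200.0]
eef_rot: [0.0, 0.131, 0.991, -0.0]
force: [-1.8, -1.7, -1.5]
finger_gap: 0.261
finger_force: 60.5
t 40.55 phi_cmd 23.8 phi_meas 23.8 r 74.5 resist 2.5 radial 0.36 fz 1.5 grip 60.50375282764435
[[-0.0013, 0.003], [-0.0027, 0.0059], [-0.0042, 0.0089], [-0.0057, 0.0118], [-0.0072, 0.0147], [-0.0088, 0.0175], [-0.0105, 0.0203], [-0.0122, 0.0231], [-0.0139, 0.0259], [-0.0157, 0.0286]]
```

```bash
python3 -m handwheel '[[-0.0013,0.003,0,0,0,0],[-0.0027,0.0059,0,0,0,0],[-0.0042,0.0089,0,0,0,0],[-0.0057,0.0118,0,0,0,0],[-0.0072,0.0147,0,0,0,0],[-0.0088,0.0175,0,0,0,0],[-0.0105,0.0203,0,0,0,0],[-0.0122,0.0231,0,0,0,0],[-0.0139,0.0259,0,0,0,0],[-0.0157,0.0286,0,0,0,0]]'
python3 st.py 33.8;  python3 tab.py 33.8 1 2 3 4 5 6 7 8 9 10
```

```text
time_s: 41.8
eef_pos: [541.8, 143.0, 200.0]
eef_rot: [-0.0, 0.131, 0.991, -0.0]
force: [-1.4, -3.2, -2.5]
finger_gap: 0.268
finger_force: 60.5
t 41.8 phi_cmd 33.8 phi_meas 33.9 r 74.5 resist 3.17 radial -1.42 fz 2.5 grip 60.5001837015152
[[-0.0018, 0.0027], [-0.0037, 0.0054], [-0.0057, 0.008], [-0.0077, 0.0106], [-0.0097, 0.0132], [-0.0118, 0.0157], [-0.0139, 0.0182], [-0.016, 0.0207], [-0.0182, 0.0231], [-0.0205, 0.0255]]
```

```bash
python3 -m handwheel '[[-0.001,0.0014,0,0,0,0],[-0.002,0.0029,0,0,0,0],[-0.0039,0.0055,0,0,0,0],[-0.0059,0.0081,0,0,0,0],[-0.0079,0.0107,0,0,0,0],[-0.0099,0.0133,0,0,0,0],[-0.012,0.0158,0,0,0,0],[-0.014,0.0183,0,0,0,0],[-0.0151,0.0195,0,0,0,0],[-0.0162,0.0208,0,0,0,0]]'
python3 st.py 41.8;  python3 tab.py 41.8 1 2 3 4 5 6 7 8 9 10
```

```text
time_s: 43.05
eef_pos: [550.2, 149.4, 200.0]
eef_rot: [0.0, 0.131, 0.991, -0.0]
force: [-1.0, -2.6, -3.9]
finger_gap: 0.264
finger_force: 60.5
t 43.05 phi_cmd 41.8 phi_meas 42.0 r 74.5 resist 2.27 radial -1.61 fz 3.9 grip 60.453506112098694
[[-0.0022, 0.0024], [-0.0044, 0.0048], [-0.0067, 0.0071], [-0.0091, 0.0094], [-0.0114, 0.0117], [-0.0138, 0.0139], [-0.0163, 0.0161], [-0.0188, 0.0182], [-0.0213, 0.0203], [-0.0238, 0.0224]]
```

```bash
python3 -m handwheel '[[-0.0022,0.0024,0,0,0,0],[-0.0044,0.0048,0,0,0,0],[-0.0067,0.0071,0,0,0,0],[-0.0091,0.0094,0,0,0,0],[-0.0114,0.0117,0,0,0,0],[-0.0138,0.0139,0,0,0,0],[-0.0163,0.0161,0,0,0,0],[-0.0188,0.0182,0,0,0,0],[-0.0213,0.0203,0,0,0,0],[-0.0238,0.0224,0,0,0,0]]'
python3 st.py 51.8;  python3 tab.py 51.8 1 2 3 4 5 6 7 8 9 10
```

```text
time_s: 44.3
eef_pos: [561.8, 155.5, 200.0]
eef_rot: [0.0, 0.131, 0.991, -0.0]
force: [-1.4, -3.6, -3.5]
finger_gap: 0.268
finger_force: 60.4
t 44.3 phi_cmd 51.8 phi_meas 52.1 r 74.5 resist 2.73 radial -2.77 fz 3.5 grip 60.37144482135773
[[-0.0026, 0.002], [-0.0052, 0.004], [-0.0079, 0.0059], [-0.0106, 0.0077], [-0.0133, 0.0095], [-0.016, 0.0113], [-0.0188, 0.013], [-0.0216, 0.0147], [-0.0245, 0.0163], [-0.0273, 0.0179]]
```

```bash
python3 -m handwheel '[[-0.0029,0.0017,0.0003,0,0,0],[-0.0056,0.0035,0.0003,0,0,0],[-0.0083,0.0054,0.0003,0,0,0],[-0.011,0.0072,0.0003,0,0,0],[-0.0137,0.009,0.0003,0,0,0],[-0.0164,0.0108,0.0003,0,0,0],[-0.0192,0.0125,0.0003,0,0,0],[-0.022,0.0142,0.0003,0,0,0],[-0.0249,0.0158,0.0003,0,0,0],[-0.0277,0.0174,0.0003,0,0,0]]'
python3 st.py 61.8;  python3 tab.py 61.8 1 2 3 4 5 6 7 8 9 10
```

```text
time_s: 45.55
eef_pos: [572.1, 159.0, 199.9]
eef_rot: [-0.002, 0.131, 0.991, -0.001]
force: [-13.3, -4.8, 6.6]
finger_gap: 0.265
finger_force: 60.9
t 45.55 phi_cmd 61.8 phi_meas 59.8 r 74.5 resist 14.11 radial -1.64 fz -6.6 grip 60.909279584884644
[[-0.0029, 0.0015], [-0.0058, 0.003], [-0.0088, 0.0044], [-0.0117, 0.0058], [-0.0147, 0.0071], [-0.0178, 0.0084], [-0.0208, 0.0096], [-0.0239, 0.0107], [-0.0269, 0.0118], [-0.03, 0.0129]]
```

```bash
python3 - <<'E'
from h import *
for i in range(2):
 for c in("scene","top"):
  get_image(c); pts(c,["breaker","toggle_tip"])
E
python3 st.py 61.8
```

```text
scene spot_point breaker 0.72 [ 538.1 -109.4   29.5]
scene spot_point breaker 0.41 [ 538.3 -101.8  158.7]
scene spot_point toggle_tip 0.69 [538.7 -95.1 157.1]
top spot_point breaker 0.95 [ 538.7 -109.2   32.3]
top spot_point breaker 0.2 [536.9 -97.1 166.7]
top spot_point toggle_tip 0.63 [533.4 -98.  166.5]
scene spot_point breaker 0.79 [ 536.4 -108.6   30. ]
scene spot_point toggle_tip 0.5 [537.8 -99.8 158.8]
top spot_point breaker 0.9 [ 538.1 -108.1   33.3]
top spot_point breaker 0.16 [591.7  91.  164.2]
top spot_point toggle_tip 0.68 [760.8 -77.8   0.9]
top spot_point toggle_tip 0.55 [534.4 -99.  164.5]
t 46.15 phi_cmd 61.8 phi_meas 59.9 r 74.5 resist 12.04 radial -1.83 fz -6.6 grip 60.930068492889404
```

```bash
python3 -m handwheel '[[0.001,-0.0006,0,0,0,0],[0.002,-0.001,0,0,0,0],[0.002,-0.001,0,0,0,0],[0.002,-0.001,0,0,0,0],[0.002,-0.001,0,0,0,0],[0.002,-0.001,-0.01,0,0,0],[0.002,-0.001,-0.06,0,0,0],[0.002,-0.001,-0.13,0,0,0],[0.002,-0.001,-0.2,0,0,0],[0.002,-0.001,-0.2,0,0,0]]' 0
python3 - <<'E'
from h import *
look("scene","scene2")
s,R=T(); tip=np.array([536.2,-98.3,161]); yc=np.array([.261,.965,0])
for d,z in((38,230),(38,145),(-5,145)):
    print(d,z,R.T@(tip*[1,1,0]+[0,0,z]+yc*d-s["eef_pos"])/400)
a=cv2.imread("pics/scene2.png")[150:300,230:430]
cv2.imwrite("pics/s2.png",cv2.resize(a,None,fx=4,fy=4))
E
```

```text
time_s: 47.4
eef_pos: [574.5, 159.4, 282.3]
eef_rot: [0.002, 0.131, 0.991, 0.001]
force: [0.1, 0.2, -0.8]
finger_gap: 1.0
finger_force: 0.0
38 230 [-0.07588908 -0.55166263  0.12661428]
38 145 [-0.07551421 -0.55184124  0.33911387]
-5 145 [-0.07528361 -0.65930579  0.33902314]
```

View pics/s2.png

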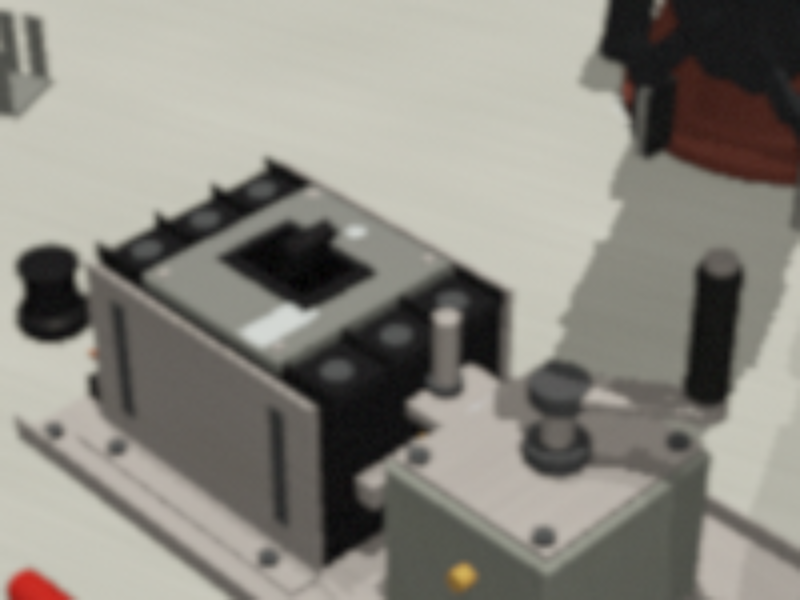

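The breaker sits low in its side plates, the crank is free, and the toggle at about (318,245) in the crop leans toward the crank. Next I move to its crank side with the fingers shut.

```bash
python3 -m handwheel '[[-0.02,-0.1,0,0,0,0],[-0.04,-0.22,0,0,0,0],[-0.06,-0.36,0,0,0,0],[-0.075,-0.48,0,0,0,0],[-0.076,-0.55,0.06,0,0,0],[-0.076,-0.552,0.13,0,0,0],[-0.076,-0.552,0.2,0,0,0],[-0.076,-0.552,0.27,0,0,0],[-0.076,-0.552,0.32,0,0,0],[-0.076,-0.552,0.333,0,0,0]]' 1
python3 - <<'E'
from h import *
look("scene","scene3"); s,R=T(); print(s["eef_pos"],s["force"])
a=cv2.imread("pics/scene3.png")[150:300,230:430]
cv2.imwrite("pics/s3.png",cv2.resize(a,None,fx=4,fy=4))
E
```

```text
time_s: 48.7
eef_pos: [544.0, -61.6, 144.8]
eef_rot: [-0.002, 0.131, 0.991, 0.0]
force: [-0.6, -0.3, 0.0]
finger_gap: 0.0
finger_force: 0.0
[544.38203367 -61.6445223  145.13657846] [-0.54502508  0.55603441 -0.89647357]
```

View pics/s3.png

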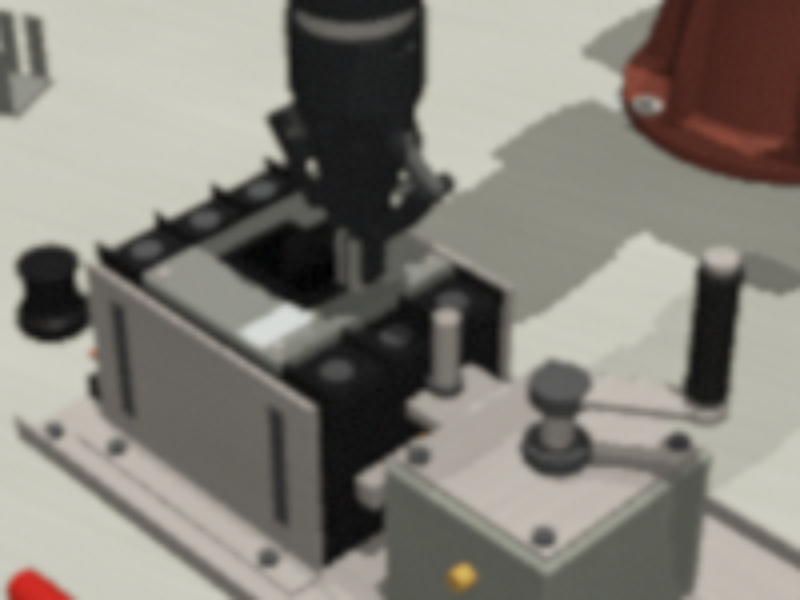

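The shut fingers at (360,285) stand just on the crank side of the toggle, at (305,250), clear of the cover. Pushing toward −y now.

```bash
python3 -m handwheel '[[0,-0.015,0,0,0,0],[0,-0.03,0,0,0,0],[0,-0.043,0,0,0,0],[0,-0.055,0,0,0,0],[0,-0.067,0,0,0,0],[0,-0.078,0,0,0,0],[0,-0.088,0,0,0,0],[0,-0.096,0,0,0,0],[0,-0.103,0,0,0,0],[0,-0.108,0,0,0,0]]'
python3 - <<'E'
from h import *
s,R=T(); print(R.T@s["force"], R.T@(s["eef_pos"]-np.array([536.2,-98.3,0])))
E
```

```text
time_s: 50.0
eef_pos: [535.1, -103.1, 147.6]
eef_rot: [0.001, 0.13, 0.991, 0.001]
force: [3.6, 10.4, 3.4]
finger_gap: -0.0
finger_force: 5.3
[-0.84084811 10.97986438 -3.40011668] [  -0.41055501   -4.56894359 -147.58523431]
```

```bash
python3 -m handwheel '[[0,-0.001,0,0,0,0],[0,-0.002,0,0,0,0],[0,-0.003,0,0,0,0],[0,-0.004,0,0,0,0],[0,-0.005,0,0,0,0],[0,-0.006,0,0,0,0],[0,-0.007,0,0,0,0],[0,-0.008,0,0,0,0],[0,-0.009,0,0,0,0],[0,-0.01,0,0,0,0]]'
python3 - <<'E'
from h import *
s,R=T(); print(R.T@s["force"], R.T@(s["eef_pos"]-np.array([536.2,-98.3,0])))
E
```

```text
time_s: 51.25
eef_pos: [534.9, -103.7, 147.6]
eef_rot: [0.002, 0.129, 0.992, 0.004]
force: [7.1, 21.9, 5.1]
finger_gap: -0.002
finger_force: 11.5
[-1.23572757 22.99711352 -4.94157902] [  -0.39910306   -4.27705171 -147.65940304]
```

```bash
python3 -m handwheel '[[0,0.012,0,0,0,0],[0,0.02,0,0,0,0],[0,0.02,-0.06,0,0,0],[0,0.04,-0.15,0,0,0],[0,0.1,-0.28,0,0,0],[0,0.2,-0.32,0,0,0],[0,0.3,-0.32,0,0,0],[0,0.35,-0.32,0,0,0],[0,0.35,-0.32,0,0,0],[0,0.35,-0.32,0,0,0]]'
python3 - <<'E'
from h import *
look("scene","scene4"); pts("scene",["toggle_tip","breaker"]); look("top","top4"); pts("top",["toggle_tip","breaker","junction_box","lampholder","screwdriver"]); s,R=T(); print(s["force"])
a=cv2.imread("pics/scene4.png")[150:300,230:430]
b=cv2.imread("pics/top4.png")[215:325,240:440]
cv2.imwrite("pics/s4.png",cv2.resize(np.vstack([a,b]),None,fx=2.3,fy=2.3,interpolation=2))
E
```

```text
time_s: 52.5
eef_pos: [569.2, 26.8, 274.4]
eef_rot: [-0.0, 0.131, 0.991, -0.0]
force: [-0.1, -0.6, -0.4]
finger_gap: 0.002
finger_force: 0.0
scene spot_point toggle_tip 0.65 [ 532.9 -128.5  158.9]
scene spot_point breaker 0.84 [ 533.9 -110.3   30.7]
top spot_point toggle_tip 0.67 [ 526.1 -126.9  165.6]
top spot_point breaker 0.9 [ 535.1 -111.6   33.2]
top spot_point junction_box 0.82 [6.497e+02 3.041e+02 1.000e-01]
top spot_point screwdriver 0.56 [759.3 -73.2   2.3]
[ 0.33114258 -0.61819404 -0.25705937]
```

View pics/s4.png

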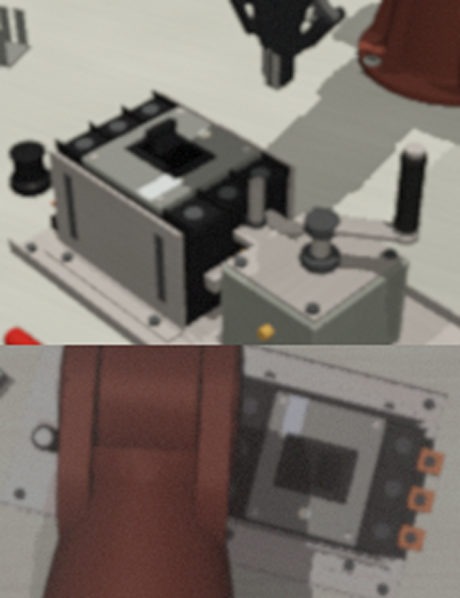

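The toggle now leans away from the crank: at (160,135) in the picture, with its tip moved about 30 mm, which is its full throw. The arm is clear of everything, so I'm handing in.

```bash
python3 -c "
from h import *
print(r.sign_off())"
```

```text
the job is handed in; nothing more can be done
None
```

I wound the breaker in until it came up firm (12–14 N at the sleeve), held it there, then let go of the crank and pushed the handle over to ON; the job was handed in at about 52.6 s with the arm clear, but sign-off reported no verdict.

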